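# Make up two electronics kits in the school lab

### The arm

A 7-joint arm with a two-finger parallel gripper is mounted at the origin on the work surface. World frame = base frame: x ahead of the robot, y to its left, z up, the work surface at z = 0. Lengths are in mm, angles in rad, forces in N, time in s.
With the tool pointing down it reaches from about 400 to 875 mm from the base axis. Payload 4.4 kg.
Tool frame: the origin (TCP) lies at the very end of the fingers, on their centre line; the grasp point (between the pads) lies 19 mm behind it (ctrl.grasp_offset is the distance from the TCP to the grasp point, in mm); z points along the fingers, y is the line along which they close (so a half turn about z gives the same grasp; the last joint's range is limited). The gripper opens to 85 mm and grips with 20 to 120 N. Pads are 22 mm wide; open, the fingers measure 114 mm over their backs; the gripper's body (76 mm by 85 mm) begins 54 mm behind the grasp point. The pads swing forward as they close: fully open they stand 13 mm farther back than shut.
Start: joints at [-1.292, 0.628, 0.038, 1.517, -0.027, 0.996, -0.02], TCP at [219.682, 611.766, 231.313] pointing down, gripper open.
Joint ranges: [-3.06, 3.06], [-0.37, 2.12], [-1.25, 1.32], [0.18, 2.47], [-1.1, 4.24], [0.23, 1.98], [-2.94, 2.94]. Speed limits (rad/s): [2.57, 2.57, 3.14, 3.14, 3.14, 3.14, 3.14].

### API

Orientations are given as [roll, pitch, yaw] about the fixed x, y, z axes, in that order (R = Rz(yaw) Ry(pitch) Rx(roll)).
In Python, from cell import status, cams, ctrl gives the robot as it stands.
- The arm moves only by the tool move_arm, never from a script. Its argument "plan" is a list of rows, each a list of 3 entries, a list of its own where there are three numbers: the shift along the world's x, y, z in mm, then the turn, a rotation vector about the world's x, y, z in degrees, then the opening, from 0 (shut) to 1 (fully open). In form: [[[x, y, z], [wx, wy, wz], gripper], ...]. A call has 1 to 10 rows; each row shifts and turns the commanded pose from where the row before left it; what a row does not reach is not made up. A row lasts 1/8 s, in which the tool goes at most 62.5 mm and 10.7 degrees, less where a joint would pass 70% of its speed; a pose out of reach is approached as far as the arm can. A call with a gripper value outside its range is refused whole. The fingers move at their own pace and stop on an object; the grip force is fixed at half the most. Time passes only in rows, so rows that do not move let the fingers close. It gives the time, the measured TCP pose, the force, the opening and the grip force at its end, in the units of the state.
- status.read_state(): the state, without advancing time (a new reading comes with each control period).
- cams.get_image(name): name is "scene" or "top" or "wrist"; returns the picture (400x640x3 uint8, blue, green, red); there is no depth.
- cams.camera_params(name): a dict with "K" (3x3 intrinsics, pixels), "pose" (4x4, takes a point from camera to world coordinates); the wrist camera has in their place "tool_from_camera" (4x4, takes a point from camera to tool coordinates, whose origin is the TCP and whose axes are the flange's). Camera axes: x right, y down, z forward; pixel columns grow to the right and rows downward; lengths in mm; the calibration is good to about 2 mm. The wrist camera is an equidistant fisheye: a pixel r from the principal point sees the ray r / f radians off the axis. A picture is of the moment at which its call begins: read the wrist's pose just before it. camera_params takes no time and is no camera call.
- ctrl.finish_job(): hands the job in; it is judged then, once.
The state is a dict: "clock": time; "qpos": joint angles; "qd": joint speeds; "tau": joint torques, N m; "eef_pos": TCP position; "tool_rot": TCP orientation; "force": force on the tool from outside, world axes, zero at the start; "torque": the same for the moment, N m; "width": finger opening in mm; "gripper_force": force on a finger pad.
Only numpy, scipy, OpenCV 4.12 (cv2) and the standard library are available. Lean on these libraries where they do the work, as an engineer would, in place of code of your own. Each camera call takes 0.05 s, during which the arm holds its last target. There are 200 camera calls.

### The job

Make up the two kits for the next electronics class. The blue tray gets the red wire reel, the battery and the relay board; the yellow tray gets the black wire reel and the flux tin. In each tray the reel stands in the middle compartment and the other things go in the outer ones (either side), one to a compartment, each resting flat on the tray's floor the same way up as it lay in the stock; leave the green reel where it is.

Things in the scene. Friction and masses are not known exactly. Their poses are not given: they have to be found in the camera images.
- tray_blue: Blue plastic kit tray, fixed to the bench, 150 mm (its x) by 240 mm (its y), open on top. Floor 4 mm thick, all walls and dividers 4 mm thick and 20 mm high (from the bench). Two dividers part it into three equal compartments in a row along y, each 142 mm (x) by 74 to 75 mm (y) inside, with centres at y = -79, 0 and +79 mm. Origin: centre of its underside, on the bench; z up. Empty at the start.
- tray_yellow: Yellow plastic kit tray, fixed to the bench, 150 mm (its x) by 240 mm (its y), open on top. Floor 4 mm thick, all walls and dividers 4 mm thick and 20 mm high (from the bench). Two dividers part it into three equal compartments in a row along y, each 142 mm (x) by 74 to 75 mm (y) inside, with centres at y = -79, 0 and +79 mm. Origin: centre of its underside, on the bench; z up. Empty at the start.
- reel_red_c (a point): Red reel of hook-up wire, wire and flanges all red, with a small white paper disc on top: a plain upright drum 44 mm in diameter and 40 mm high, standing on its end, loose, about 60 g. The point is its centre, 20 mm above its foot; z is its axis.
- reel_black_c (a point): Black reel of hook-up wire, wire and flanges all black, with a small white paper disc on top: a plain upright drum 44 mm in diameter and 40 mm high, standing on its end, loose, about 60 g. The point is its centre, 20 mm above its foot; z is its axis.
- reel_green_c (a point): Green reel of hook-up wire, wire and flanges all green, with a small white paper disc on top: a plain upright drum 44 mm in diameter and 40 mm high, standing on its end, loose, about 60 g. The point is its centre, 20 mm above its foot; z is its axis. Not part of any kit.
- battery_c (a point): Block battery lying flat, black with a copper-coloured end that bears two small steel terminals: 48 mm (its x, plus 3 mm of terminals at +x) by 26 mm (its y) by 17.5 mm high, loose, about 46 g. The point is its centre, 8.75 mm above its underside; z up.
- relay_c (a point): Relay board: a green circuit board 50 mm (its x) by 34 mm (its y) by 3 mm, lying flat, with two blue relay blocks side by side across its middle that together are 22 mm along x, 34 mm along y (flush with the board's edges) and reach 20 mm above the underside; white terminals at +x are 12 mm high, a black pin strip at -x 11 mm. Grasp it across its y over the blue blocks. Loose, about 35 g. The point is its centre, 10 mm above its underside; z up.
- tin_c (a point): Flux tin: closed round silver-coloured tin with an orange dot in a white disc on its lid, 46 mm in diameter, 26 mm high, standing on its base, loose, about 50 g. The point is its centre, 13 mm above its foot; z is its axis.
Things that resemble listed ones, but are neither listed nor needed, are in the scene too. There is more than one size of the part that bears reel_red_c; the job needs the middle-sized.

How it is judged:
By the outcome, as a careful person would: the job done as asked, in the order asked, and still so for the second after the job is handed in, with the robot touching nothing.
It also fails if it takes over 128 s, if anything falls off the work surface, if the arm or the gripper's body presses on something with over 40 N, if the wrist force passes 120 N, or if a joint passes its speed limit or range.

## Working session

There is one attempt and no reset: what is moved stays moved. The work goes in short steps, Python scripts to look and compute and a tool call to move; the robot and the scene stay as the last step left them, time stands still between calls to the robot, and variables do not carry over. Pictures are saved under pics/ and viewed, at most 14 in all, crops included, and the job is handed in when it is done.

Besides the shell and the picture viewer there is one more tool, called in YAML: its name, and indented under it one key for each argument. move_arm: Moves the arm, as the interface text tells. Its arguments: {"type":"object","properties":{"plan":{"type":"array","items":{"type":"array"}}},"required":["plan"]}

```bash
ls; mkdir -p pics; python3 - <<'E'
from cell import status,cams,ctrl
import cv2
for n in("top","scene"):
    cv2.imwrite(f"pics/{n}0.png",cams.get_image(n)); print(n,cams.camera_params(n))
print(cams.camera_params("wrist")); s=status.read_state();print(s)
print(ctrl.grasp_offset)
E
```

```text
pics
top {'K': array([[390.64589171,   0.        , 318.4203501 ],
       [  0.        , 390.64589171, 203.19172371],
       [  0.        ,   0.        ,   1.        ]]), 'pose': array([[ 4.96186300e-03, -9.94280257e-01,  1.06687163e-01,
         4.35610175e+02],
       [-9.99738248e-01, -2.54948236e-03,  2.27362335e-02,
         2.38414938e+01],
       [-2.23341910e-02, -1.06772051e-01, -9.94032652e-01,
         9.68935543e+02],
       [ 0.00000000e+00,  0.00000000e+00,  0.00000000e+00,
         1.00000000e+00]])}
scene {'K': array([[484.76117742,   0.        , 319.53854967],
       [  0.        , 484.76117742, 199.42954009],
       [  0.        ,   0.        ,   1.        ]]), 'pose': array([[-6.78745859e-01,  6.14116951e-01, -4.02696448e-01,
         1.01658072e+03],
       [ 7.34164771e-01,  5.54372627e-01, -3.92011580e-01,
         4.83164207e+02],
       [-1.74970687e-02, -5.61721783e-01, -8.27141156e-01,
         1.00015980e+03],
       [ 0.00000000e+00,  0.00000000e+00,  0.00000000e+00,
         1.00000000e+00]])}
{'K': array([[309.70691629,   0.        , 322.11700414],
      
[... 462 characters left out ...]
clock': 0.1, 'qpos': array([-1.29180599,  0.62925616,  0.03839497,  1.51827537, -0.0270183 ,
        0.99631819, -0.01999146]), 'qd': array([ 0.00234652, -0.00111723, -0.00018077, -0.00237285,  0.0010261 ,
        0.00013609,  0.00282665]), 'tau': array([ 2.70640303e-03, -5.64532006e+01,  1.23018600e+00, -1.93973476e+01,
        1.12108776e-02,  5.43732269e-03,  1.15782720e-05]), 'eef_pos': array([219.44529253, 611.22875664, 230.47614931]), 'tool_rot': array([-3.13985137e+00, -2.65272036e-05,  2.79684099e+00]), 'force': array([-0.58533346,  0.42273098,  0.17339062]), 'torque': array([-0.02781123,  0.05337698, -0.03424653]), 'gripper_force': 0.0, 'width': 85.18246805382941}
18.700000000000003
```

View pics/top0.png

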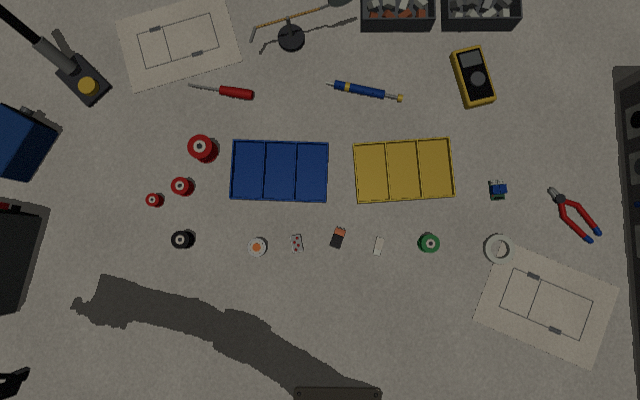

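View pics/scene0.png

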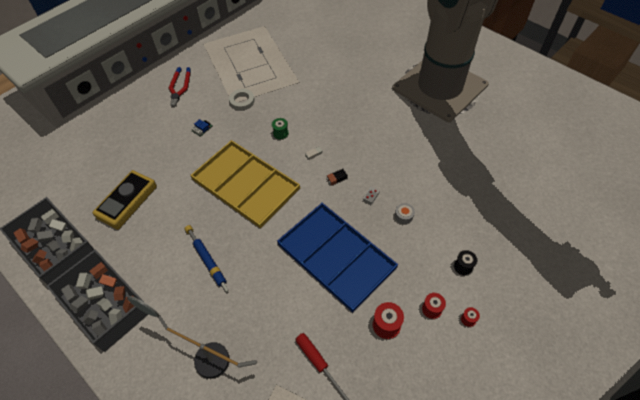

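The top view shows red reels at (202,148) large, (181,186) middle and (154,200) small. The black reel is at (181,239), tin (257,246), battery (338,237), relay (498,190) and green reel (429,242). The blue tray is at (280,171) and the yellow at (404,170). Lookalikes are the white ring (497,248), the white block (378,245) and the dotted block (297,243). Next I measure and make a close crop.

```bash
cat > h.py <<'E'
from cell import status,cams,ctrl
import numpy as np,cv2
from scipy.spatial.transform import Rotation as R
def ray(n,px,s=None):
    P=cams.camera_params(n);K=P["K"];px=np.atleast_2d(px).astype(float)
    d=(px-K[[0,1],2])/K[0,0]
    if n=="wrist":
        r=np.linalg.norm(d,axis=1,keepdims=True)+1e-9
        v=np.c_[d/r*np.sin(r),np.cos(r)]
        T=np.eye(4);T[:3,:3]=R.from_euler("xyz",s["tool_rot"]).as_matrix();T[:3,3]=s["eef_pos"];T=T@P["tool_from_camera"]
    else: v=np.c_[d,np.ones(len(d))];T=P["pose"]
    return T[:3,3],v@T[:3,:3].T
def world(n,px,z,s=None):
    o,v=ray(n,px,s); return o+v*((z-o[2])/v[:,2])[:,None]
def proj(n,p):
    P=cams.camera_params(n);T=np.linalg.inv(P["pose"]);c=np.atleast_2d(p)@T[:3,:3].T+T[:3,3]
    c=c@P["K"].T;return c[:,:2]/c[:,2:]
E
python3 - <<'E'
from h import *
im=cv2.imread("pics/top0.png")
for nm,p,z in [("redL",(202,147),40),("redM",(181,185),40),("redS",(154,199),40),("black",(181,239),40),("green",(430,242),40),("tin",(257,246),26),("bat",(338,237),17),("relay",(498,190),15),("dice",(297,243),10),("white",(378,245),10)]:
    print(nm,world("top",p,z)[0].round())
hsv=cv2.cvtColor(im,cv2.COLOR_BGR2HSV)
for nm,lo,hi,roi in [("blue",(100,120,40),(130,255,255),(215,130,130,85)),("yel",(15,110,60),(35,255,255),(340,125,130,90))]:
    x,y,w,h=roi;m=cv2.inRange(hsv[y:y+h,x:x+w],lo,hi);m=cv2.morphologyEx(m,cv2.MORPH_CLOSE,np.ones((5,5)))
    pts=cv2.findNonZero(m).reshape(-1,2)+[x,y];b=cv2.boxPoints(cv2.minAreaRect(pts.astype(np.float32)))
    W=world("top",b,20);print(nm,W.round(),W.mean(0).round(),np.linalg.norm(W[1]-W[0]).round(),np.linalg.norm(W[2]-W[1]).round())
print("tcp px",proj("top",[220,611,231]),proj("scene",[220,611,231]))
c=[im[y-33:y+33,x-33:x+33] for x,y in [(178,180),(181,239),(257,246),(338,237),(498,190),(297,243)]]
c=[cv2.resize(k,(260,260),interpolation=cv2.INTER_CUBIC) for k in c]
o=np.vstack([np.hstack(c[:3]),np.hstack(c[3:])]);o=cv2.convertScaleAbs(o,alpha=1.6);cv2.imwrite("pics/crop.png",o)
E
```

```text
redL [673. 331.  40.]
redM [579. 378.  40.]
redS [544. 443.  40.]
black [448. 373.  40.]
green [ 444. -218.   40.]
tin [433. 193.  26.]
bat [455.  -2.  17.]
relay [ 571. -393.   15.]
dice [440.  98.  10.]
white [ 437. -100.   10.]
blue [[549. 266.  20.]
 [699. 265.  20.]
 [690.  23.  20.]
 [541.  28.  20.]] [620. 146.  20.] 150.0 242.0
yel [[ 688.  -37.   20.]
 [ 706. -281.   20.]
 [ 556. -287.   20.]
 [ 537.  -47.   20.]] [ 622. -163.   20.] 245.0 150.0
tcp px [[  9.95630316 360.59377309]] [[665.9149646  206.76814638]]
```

View pics/crop.png

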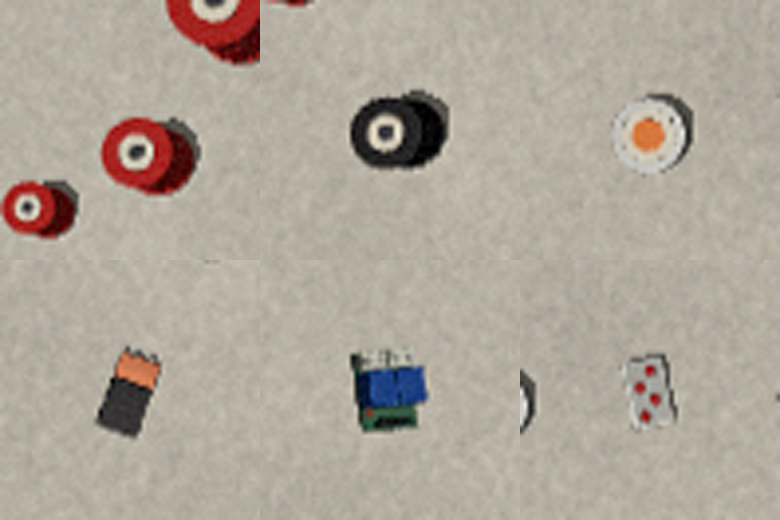

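The crop confirms the picks: the middle red disc is at (180,186) and about 43 mm across, so it is the middle size. The battery has its copper end up and slightly right (+x at about -18°). The relay's white terminals point up (+x at about +8°). The tin's orange dot is at (256,247), and the dotted block at (297,243) is a decoy. I start with the red reel.

move_arm:
  plan:
    - [[45, -29, -6], [0, 0, -8.75], 1]
    - [[45, -29, -6], [0, 0, -8.75], 1]
    - [[45, -29, -6], [0, 0, -8.75], 1]
    - [[45, -29, -6], [0, 0, -8.75], 1]
    - [[45, -29, -6], [0, 0, -8.75], 1]
    - [[45, -29, -6], [0, 0, -8.75], 1]
    - [[45, -29, -6], [0, 0, -8.75], 1]
    - [[45, -29, -6], [0, 0, -8.75], 1]
    - [[0, 0, 0], [0, 0, 0], 1]
    - [[0, 0, 0], [0, 0, 0], 1]

```text
clock: 1.35
eef_pos: [578.9, 380.1, 182.6]
tool_rot: [-3.14, -0.0, 1.576]
force: [0.2, 1.5, -0.5]
width: 85.4
gripper_force: 0.0
```

```bash
python3 - <<'E'
from h import *
s=status.read_state();im=cams.get_image("wrist");cv2.imwrite("pics/w1.png",im)
print(s["clock"],s["eef_pos"],s["tool_rot"],s["width"])
hsv=cv2.cvtColor(im,cv2.COLOR_BGR2HSV)
m=cv2.inRange(hsv,(0,130,50),(8,255,255))|cv2.inRange(hsv,(172,130,50),(180,255,255))
n,l,st,c=cv2.connectedComponentsWithStats(m)
for i in range(1,n):
    if st[i,4]>150: print(st[i],c[i].round(1),world("wrist",c[i],30,s).round(1))
E
```

```text
1.35 [578.868656   380.1318018  182.60303159] [-3.13981921e+00 -1.70716868e-04  1.57574054e+00] 85.43988875941311
[270  92  36  34 700] [288.  108.5] [[546.4 453.2  30. ]]
[ 299  154   46   51 1394] [321.9 178.5] [[578.5 384.8  30. ]]
[ 378  193   66   70 2643] [408.3 224.1] [[670.  336.4  30. ]]
[ 486  240   37   62 1039] [503.7 270.8] [[809.1 269.6  30. ]]
```

View pics/w1.png

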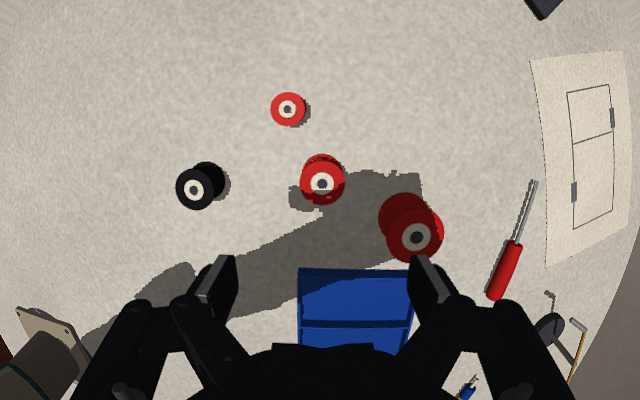

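The wrist view shows the middle red reel's disc at (322,184), the small reel at (288,109), the large at (417,237) and the black reel's disc at (193,190). The blue tray's top edge runs from (298,268) to (412,269).

```bash
python3 - <<'E'
from h import *
s=status.read_state()
print(world("wrist",[(322,183.5),(193.5,190)],40,s).round(1)); print(world("wrist",[(299,268),(411,268)],20,s).round(1))
print(world("top",[(179.8,185.6),(180.2,239.8)],40).round(1))
E
```

```text
[[578.  383.5  40. ]
 [447.4 376.8  40. ]]
[[552.5 279.1  20. ]
 [682.7 277.6  20. ]]
[[577.3 381.3  40. ]
 [446.6 374.7  40. ]]
```

move_arm:
  plan:
    - [[-2, 2.5, -45], [0, 0, 0], 1]
    - [[0, 0, -45], [0, 0, 0], 1]
    - [[0, 0, -45], [0, 0, 0], 1]
    - [[0, 0, -38], [0, 0, 0], 1]
    - [[0, 0, 0], [0, 0, 0], 1]
    - [[0, 0, 0], [0, 0, 0], 0]
    - [[0, 0, 0], [0, 0, 0], 0]
    - [[0, 0, 0], [0, 0, 0], 0]
    - [[0, 0, 0], [0, 0, 0], 0]
    - [[0, 0, 0], [0, 0, 0], 0]

```text
clock: 2.65
eef_pos: [579.1, 383.4, 12.9]
tool_rot: [3.138, -0.003, 1.575]
force: [-0.4, -0.3, 5.4]
width: 42.7
gripper_force: 61.0
```

move_arm:
  plan:
    - [[0, 0, 45], [0, 0, 0], 0]
    - [[0, 0, 45], [0, 0, 0], 0]
    - [[8, -47, 0], [0, 0, -0.5], 0]
    - [[8, -47, 0], [0, 0, -0.5], 0]
    - [[8, -47, 0], [0, 0, -0.5], 0]
    - [[8, -47, 0], [0, 0, -0.5], 0]
    - [[9, -49, 0], [0, 0, 0], 0]
    - [[0, 0, 0], [0, 0, 0], 0]
    - [[0, 0, 0], [0, 0, 0], 0]

```text
clock: 3.78
eef_pos: [618.8, 145.9, 100.9]
tool_rot: [3.141, -0.001, 1.54]
force: [0.1, 0.7, -1.0]
width: 42.4
gripper_force: 61.0
```

```bash
python3 - <<'E'
from h import *
s=status.read_state();im=cams.get_image("wrist");cv2.imwrite("pics/w2.png",im)
print(s["clock"],s["eef_pos"],s["tool_rot"],s["width"],s["force"])
E
```

```text
3.775 [618.84733375 145.93259286 100.94632153] [ 3.14096994e+00 -1.43204112e-03  1.53985173e+00] 42.43364470432355 [ 0.05902184  0.69039972 -1.04070352]
```

View pics/w2.png

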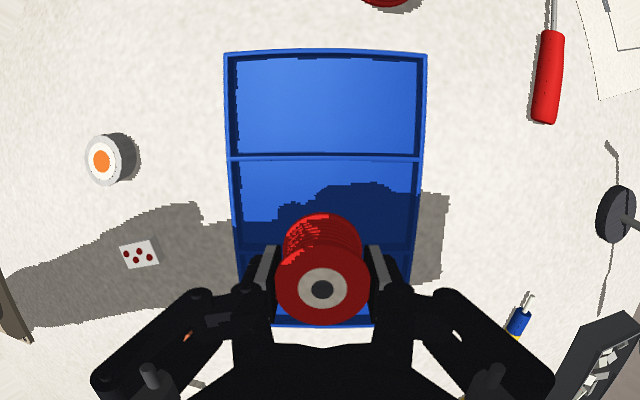

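The wrist view shows the red reel held upright. The tray's far rim runs from (224,53) to (426,55), the first divider is at row 158 and the second at about row 247.

```bash
python3 - <<'E'
from h import *
s=status.read_state()
print(world("wrist",[(226,54),(424,56),(231,158),(419,158),(240,248),(411,248)],20,s).round(1));print(world("wrist",[(102,161)],26,s).round(1))
print(world("top",[(256.5,247.3)],26).round(1))
E
```

```text
[[552.6 266.4  20. ]
 [696.3 261.   20. ]
 [551.6 188.3  20. ]
 [692.9 184.2  20. ]
 [550.1 113.6  20. ]
 [691.2 109.2  20. ]]
[[431.9 195.6  26. ]]
[[429.6 194.   26. ]]
```

move_arm:
  plan:
    - [[1, 2, -28], [0, 0, 0], 0]
    - [[0, 0, -28], [0, 0, 0], 0]
    - [[0, 0, -18], [0, 0, 0], 0]
    - [[0, 0, -10], [0, 0, 0], 0]
    - [[0, 0, 0], [0, 0, 0], 0]
    - [[0, 0, 0], [0, 0, 0], 0]

```text
clock: 4.58
eef_pos: [620.2, 147.6, 16.8]
tool_rot: [3.141, -0.0, 1.541]
force: [-0.4, 0.6, -0.1]
width: 42.4
gripper_force: 63.4
```

move_arm:
  plan:
    - [[0, 0, -2], [0, 0, 0], 0]
    - [[0, 0, 0], [0, 0, 0], 0]
    - [[0, 0, 0], [0, 0, 0], 1]
    - [[0, 0, 0], [0, 0, 0], 1]
    - [[0, 0, 0], [0, 0, 0], 1]
    - [[0, 0, 0], [0, 0, 0], 1]
    - [[0, 0, 45], [0, 0, 0], 1]
    - [[0, 0, 45], [0, 0, 0], 1]
    - [[0, 0, 25], [0, 0, 0], 1]

```text
clock: 5.7
eef_pos: [620.8, 147.3, 131.7]
tool_rot: [3.139, -0.001, 1.54]
force: [0.9, 0.1, -0.4]
width: 85.4
gripper_force: 0.0
```

move_arm:
  plan:
    - [[-20, -19, 0], [0, 0, 9.25], 1]
    - [[-20, -19, 0], [0, 0, 9.25], 1]
    - [[-20, -19, 0], [0, 0, 9.25], 1]
    - [[-20, -19, 0], [0, 0, 9.25], 1]
    - [[-20, -19, 0], [0, 0, 9.25], 1]
    - [[-20, -19, 0], [0, 0, 9.25], 1]
    - [[-20, -19, 0], [0, 0, 9.25], 1]
    - [[-25, -17, 0], [0, 0, 9.25], 1]
    - [[0, 0, 0], [0, 0, 0], 1]
    - [[0, 0, 0], [0, 0, 0], 1]

```text
clock: 6.95
eef_pos: [455.6, -2.6, 129.5]
tool_rot: [3.141, 0.001, 2.83]
force: [-0.3, 0.6, 0.5]
width: 85.3
gripper_force: 0.0
```

```bash
python3 - <<'E'
from h import *
s=status.read_state();im=cams.get_image("wrist");cv2.imwrite("pics/w3.png",im)
print(s["clock"],s["eef_pos"],s["tool_rot"],s["width"],s["force"])
t=cams.get_image("top");cv2.imwrite("pics/t3.png",t)
E
```

```text
6.95 [455.64728933  -2.5572211  129.52970535] [3.14082482e+00 1.31774866e-03 2.83030775e+00] 85.29169063844714 [-0.29143232  0.60580595  0.53580054]
```

View pics/w3.png

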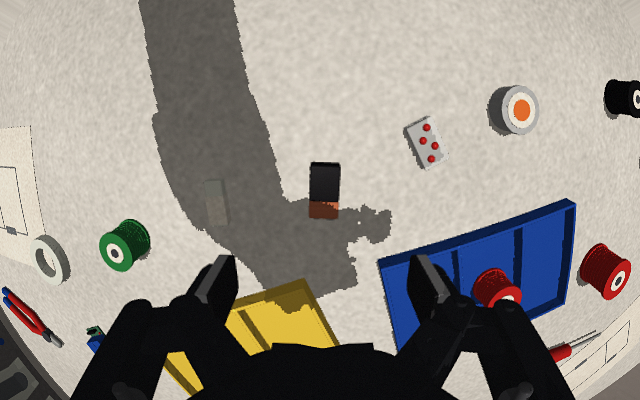

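The battery is at (324,192), with its copper end toward the gripper, nearly square to the fingers. The red reel stands in the middle of the blue tray at (497,288). Now I measure the battery from its mask.

```bash
python3 - <<'E'
from h import *
s=status.read_state();im=cv2.imread("pics/w3.png")
W=world("wrist",[(312,168),(340,168),(338,218),(309,218)],17.5,s);print(W.round(1),W.mean(0).round(1))
for a,b in((0,3),(1,2)):
  d=W[b]-W[a];print(np.degrees(np.arctan2(d[1],d[0])),np.linalg.norm(d))
print(np.linalg.norm(W[1]-W[0]))
c=im[140:240,260:390];cv2.imwrite("pics/c3.png",cv2.convertScaleAbs(cv2.resize(c,(780,600),interpolation=cv2.INTER_NEAREST),alpha=1.8))
E
```

```text
[[430.5  -3.   17.5]
 [437.7  19.3  17.5]
 [480.1   4.6  17.5]
 [472.3 -19.7  17.5]] [4.552e+02 3.000e-01 1.750e+01]
-21.70749211147736 45.01158719756281
-19.049708449924783 44.950982113301905
23.47269022395894
```

View pics/c3.png

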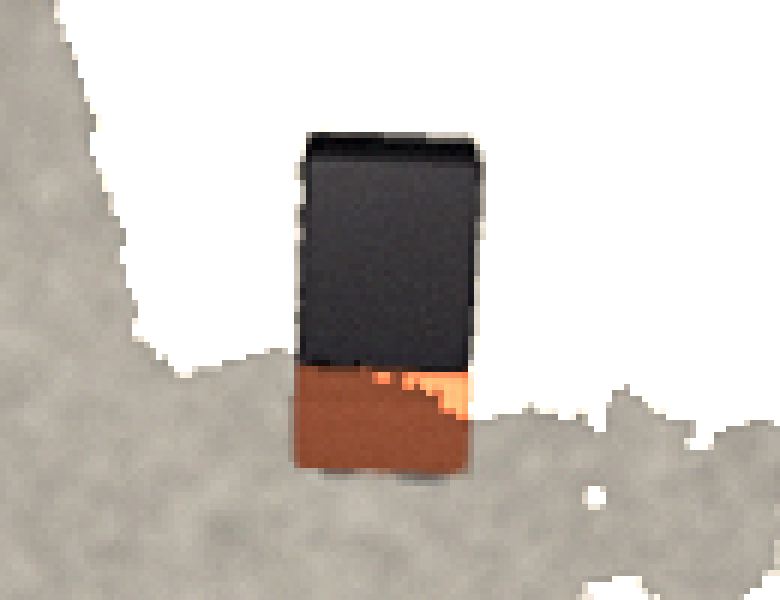

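The crop shows the battery's top face with corners (311,166), (340,166), (338,218) and (309,218). Its centre is about (455,0) and its axis about -20°.

move_arm:
  plan:
    - [[0, 3, -35], [0, 0, -2], 1]
    - [[0, 0, -35], [0, 0, 0], 1]
    - [[0, 0, -35], [0, 0, 0], 1]
    - [[0, 0, -20], [0, 0, 0], 1]
    - [[0, 0, 0], [0, 0, 0], 1]
    - [[0, 0, 0], [0, 0, 0], 0]
    - [[0, 0, 0], [0, 0, 0], 0]
    - [[0, 0, 0], [0, 0, 0], 0]
    - [[0, 0, 0], [0, 0, 0], 0]
    - [[0, 0, 0], [0, 0, 0], 0]

```text
clock: 8.3
eef_pos: [454.8, -1.5, 13.4]
tool_rot: [-3.136, 0.002, 2.797]
force: [-0.4, -0.0, 7.5]
width: 23.4
gripper_force: 58.4
```

move_arm:
  plan:
    - [[0, 0, 40], [0, 0, 0], 0]
    - [[0, 0, 60], [0, 0, 0], 0]
    - [[23, 10, 0], [0, 0, -10.3], 0]
    - [[23, 10, 0], [0, 0, -10.3], 0]
    - [[23, 10, 0], [0, 0, -10.3], 0]
    - [[23, 10, 0], [0, 0, -10.3], 0]
    - [[23, 10, 0], [0, 0, -10.3], 0]
    - [[23, 10, 0], [0, 0, -10.3], 0]
    - [[25, 10, 0], [0, 0, -10.2], 0]
    - [[0, 0, 0], [0, 0, 0], 0]

```text
clock: 9.55
eef_pos: [618.8, 70.0, 112.7]
tool_rot: [-3.138, -0.001, 1.542]
force: [-0.7, -0.6, -1.0]
width: 23.4
gripper_force: 59.4
```

```bash
python3 - <<'E'
from h import *
s=status.read_state();im=cams.get_image("wrist");cv2.imwrite("pics/w4.png",im)
print(s["clock"],s["eef_pos"],s["tool_rot"],s["width"],s["force"])
E
```

```text
9.55 [618.81357216  70.0132762  112.66586013] [-3.13768533e+00 -9.72398340e-04  1.54152364e+00] 23.38998839398867 [-0.65726894 -0.56853347 -1.0120337 ]
```

View pics/w4.png

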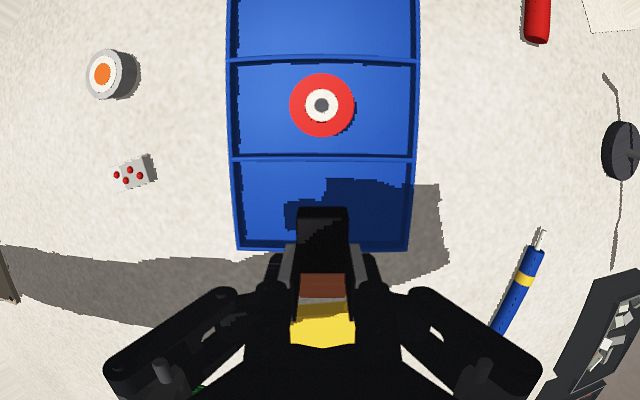

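The red reel is centred in the middle compartment at (322,105). The battery is held level with its copper end at (322,285).

move_arm:
  plan:
    - [[0, 0, -35], [0, 0, 0], 0]
    - [[0, 0, -35], [0, 0, 0], 0]
    - [[0, 0, -15], [0, 0, 0], 0]
    - [[0, 0, -8], [0, 0, 0], 0]
    - [[0, 0, 0], [0, 0, 0], 0]
    - [[0, 0, 0], [0, 0, 0], 0]

```text
clock: 10.35
eef_pos: [618.2, 68.5, 20.6]
tool_rot: [-3.138, -0.0, 1.54]
force: [0.6, -0.0, -0.3]
width: 23.3
gripper_force: 59.3
```

move_arm:
  plan:
    - [[0, 0, -2.5], [0, 0, 0], 0]
    - [[0, 0, -1.5], [0, 0, 0], 0]
    - [[0, 0, 0], [0, 0, 0], 0]

```text
clock: 10.72
eef_pos: [618.1, 68.5, 17.5]
tool_rot: [-3.137, -0.0, 1.54]
force: [-1.9, 0.1, 10.7]
width: 23.4
gripper_force: 60.7
```

move_arm:
  plan:
    - [[0, 0, 0], [0, 0, 0], 1]
    - [[0, 0, 0], [0, 0, 0], 1]
    - [[0, 0, 0], [0, 0, 0], 1]
    - [[0, 0, 0], [0, 0, 0], 1]
    - [[0, 0, 45], [0, 0, 0], 1]
    - [[0, 0, 50], [0, 0, 0], 1]
    - [[0, 0, 25], [0, 0, 0], 1]

```text
clock: 11.6
eef_pos: [618.7, 68.6, 138.3]
tool_rot: [-3.139, -0.001, 1.54]
force: [-0.6, 0.7, 0.3]
width: 85.5
gripper_force: 0.0
```

move_arm:
  plan:
    - [[-5, -50, 0], [0, 0, -8.9], 1]
    - [[-5, -50, 0], [0, 0, -8.9], 1]
    - [[-5, -51, 0], [0, 0, -8.9], 1]
    - [[-5, -51, 0], [0, 0, -8.9], 1]
    - [[-5, -51, 0], [0, 0, -8.9], 1]
    - [[-5, -52, 0], [0, 0, -8.9], 1]
    - [[-5, -52, 0], [0, 0, -8.9], 1]
    - [[-6, -52, 0], [0, 0, -8.9], 1]
    - [[-6, -52, 0], [0, 0, -8.9], 1]
    - [[0, 0, 0], [0, 0, 0], 1]

```text
clock: 12.85
eef_pos: [567.2, -399.4, 135.3]
tool_rot: [-3.14, 0.002, 0.134]
force: [0.1, 1.6, -0.3]
width: 85.4
gripper_force: 0.0
```

```bash
python3 - <<'E'
from h import *
s=status.read_state();im=cams.get_image("wrist");cv2.imwrite("pics/w5.png",im)
print(s["clock"],s["eef_pos"],s["tool_rot"],s["width"],s["force"])
c=im[120:270,220:420];cv2.imwrite("pics/c5.png",cv2.convertScaleAbs(cv2.resize(c,(800,600),interpolation=cv2.INTER_NEAREST),alpha=1.2))
E
```

```text
12.85 [ 567.2001967  -399.36619779  135.34251923] [-3.14038597e+00  2.48858022e-03  1.33807593e-01] 85.4233235668608 [ 0.11425216  1.64647539 -0.32654907]
```

View pics/c5.png

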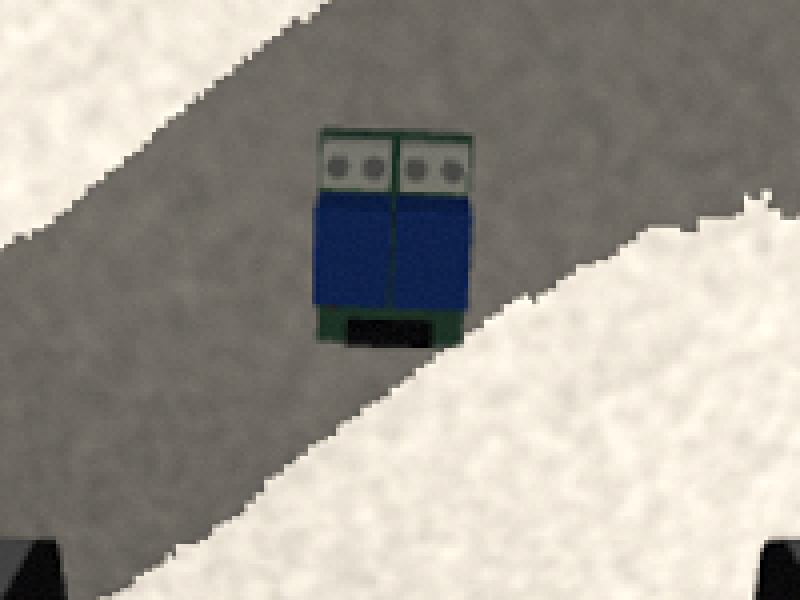

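The crop shows the relay with its white terminals up and the blue blocks' top face at crop (316,205) to (468,310), nearly square to the gripper with about 1.7° of skew.

```bash
python3 - <<'E'
from h import *
s=status.read_state()
c=np.array([(316,205),(470,206),(467,312),(314,307)])/4+[220,120]
W=world("wrist",c,20,s);print(W.round(1),W.mean(0).round(1),[np.linalg.norm(W[i]-W[i-1]).round(1) for i in range(4)])
d=W[2]-W[3];print(np.degrees(np.arctan2(d[1],d[0]))+90, s["tool_rot"][2]*57.3)
b=np.array([(320,130),(472,134),(463,346),(318,341)])/4+[220,120];B=world("wrist",b,3,s);print(B.round(1),B.mean(0).round(1))
E
```

```text
[[ 586.6 -372.6   20. ]
 [ 591.  -405.1   20. ]
 [ 567.5 -408.    20. ]
 [ 563.9 -374.8   20. ]] [ 577.3 -390.1   20. ] [np.float64(22.8), np.float64(32.8), np.float64(23.7), np.float64(33.4)]
6.0435667012581575 7.936778173081023
[[ 599.9 -370.6    3. ]
 [ 603.7 -404.4    3. ]
 [ 553.8 -409.9    3. ]
 [ 550.3 -376.     3. ]] [ 576.9 -390.2    3. ]
```

move_arm:
  plan:
    - [[5, 2, -40], [0, 0, -1.7], 1]
    - [[0, 0, -40], [0, 0, 0], 1]
    - [[0, 0, 0], [0, 0, 0], 1]
    - [[0, 0, 0], [0, 0, 0], 1]

```text
clock: 13.4
eef_pos: [576.5, -390.3, 56.9]
tool_rot: [-3.136, -0.002, 0.114]
force: [1.0, 0.2, 0.5]
width: 85.3
gripper_force: 0.0
```

move_arm:
  plan:
    - [[0.5, 0, -25], [0, 0, 0], 1]
    - [[0, 0, -16.5], [0, 0, 0], 1]
    - [[0, 0, 0], [0, 0, 0], 1]
    - [[0, 0, 0], [0, 0, 0], 0]
    - [[0, 0, 0], [0, 0, 0], 0]
    - [[0, 0, 0], [0, 0, 0], 0]
    - [[0, 0, 0], [0, 0, 0], 0]
    - [[0, 0, 0], [0, 0, 0], 0]

```text
clock: 14.4
eef_pos: [576.5, -391.2, 15.1]
tool_rot: [-3.137, -0.001, 0.112]
force: [-1.6, -0.5, 5.5]
width: 31.2
gripper_force: 59.8
```

move_arm:
  plan:
    - [[0, 0, 40], [0, 0, 0], 0]
    - [[0, 0, 60], [0, 0, 0], 0]
    - [[4, 51, 0], [0, 0, 6.8], 0]
    - [[4, 51, 0], [0, 0, 6.8], 0]
    - [[4, 51, 0], [0, 0, 6.8], 0]
    - [[4, 51, 0], [0, 0, 6.8], 0]
    - [[4, 51, 0], [0, 0, 6.8], 0]
    - [[4, 51, 0], [0, 0, 6.8], 0]
    - [[4, 51, 0], [0, 0, 6.8], 0]
    - [[4, 51, 0], [0, 0, 6.8], 0]

```text
clock: 15.65
eef_pos: [607.8, 19.0, 114.0]
tool_rot: [-3.136, 0.0, 1.066]
force: [0.2, 0.0, 0.5]
width: 31.6
gripper_force: 59.6
```

move_arm:
  plan:
    - [[4, 53, 0], [0, 0, 6.8], 0]
    - [[4, 53, 0], [0, 0, 6.8], 0]
    - [[4, 53, 0], [0, 0, 6.8], 0]
    - [[3, 51, 0], [0, 0, 7], 0]
    - [[0, 0, 0], [0, 0, 0], 0]
    - [[0, 0, 0], [0, 0, 0], 0]
    - [[0, 0, 0], [0, 0, 0], 0]

```text
clock: 16.52
eef_pos: [623.2, 224.9, 113.9]
tool_rot: [-3.136, 0.002, 1.537]
force: [-0.0, -0.4, -0.2]
width: 31.9
gripper_force: 59.6
```

```bash
python3 - <<'E'
from h import *
s=status.read_state();im=cams.get_image("wrist");cv2.imwrite("pics/w6.png",im)
print(s["clock"],s["eef_pos"],s["tool_rot"],s["width"],s["force"])
E
```

```text
16.525 [623.15361012 224.8892545  113.88500018] [-3.13556060e+00  1.79217556e-03  1.53713899e+00] 31.894112471545014 [-0.00424154 -0.43859095 -0.18149845]
```

View pics/w6.png

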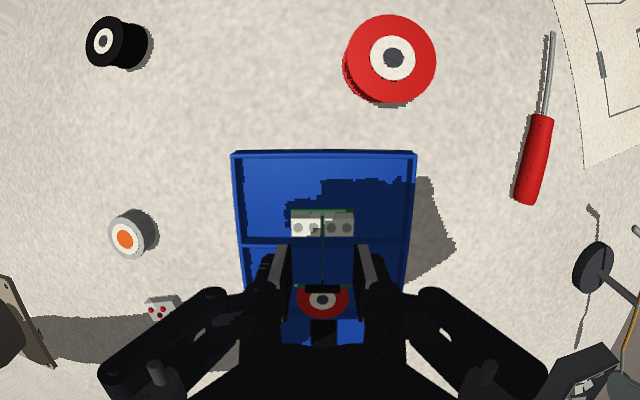

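The relay is held level at (322,250) over the outer compartment of the blue tray; the red reel below it is undisturbed.

move_arm:
  plan:
    - [[0, 2, -35], [0, 0, 0], 0]
    - [[0, 0, -35], [0, 0, 0], 0]
    - [[0, 0, -15], [0, 0, 0], 0]
    - [[0, 0, -8], [0, 0, 0], 0]
    - [[0, 0, -2], [0, 0, 0], 0]
    - [[0, 0, 0], [0, 0, 0], 0]
    - [[0, 0, 0], [0, 0, 0], 0]

```text
clock: 17.45
eef_pos: [623.5, 229.6, 20.0]
tool_rot: [-3.137, -0.001, 1.54]
force: [-0.6, 1.5, -0.1]
width: 31.1
gripper_force: 59.6
```

move_arm:
  plan:
    - [[0, -1.5, -1.5], [0, 0, 0], 0]
    - [[0, 0, 0], [0, 0, 0], 0]
    - [[0, 0, 0], [0, 0, 0], 0]

```text
clock: 17.82
eef_pos: [623.5, 229.2, 19.2]
tool_rot: [-3.137, -0.002, 1.541]
force: [-1.1, 1.1, 7.5]
width: 31.5
gripper_force: 60.4
```

move_arm:
  plan:
    - [[0, 0, 0], [0, 0, 0], 1]
    - [[0, 0, 0], [0, 0, 0], 1]
    - [[0, 0, 0], [0, 0, 0], 1]
    - [[0, 0, 0], [0, 0, 0], 1]
    - [[0, 0, 45], [0, 0, 0], 1]
    - [[0, 0, 50], [0, 0, 0], 1]
    - [[0, 0, 0], [0, 0, 0], 1]

```text
clock: 18.7
eef_pos: [626.0, 229.1, 117.0]
tool_rot: [3.139, -0.004, 1.54]
force: [0.6, -0.2, 0.0]
width: 85.7
gripper_force: 0.0
```

move_arm:
  plan:
    - [[-35, 29, 0], [0, 0, 0], 1]
    - [[-35, 29, 0], [0, 0, 0], 1]
    - [[-35, 29, 0], [0, 0, 0], 1]
    - [[-35, 29, 0], [0, 0, 0], 1]
    - [[-36, 30, 0], [0, 0, 0], 1]
    - [[0, 0, -20], [0, 0, 0], 1]
    - [[0, 0, 0], [0, 0, 0], 1]
    - [[0, 0, 0], [0, 0, 0], 1]

```text
clock: 19.7
eef_pos: [447.5, 373.0, 92.4]
tool_rot: [-3.136, 0.001, 1.539]
force: [0.5, 0.2, -0.4]
width: 85.9
gripper_force: 0.0
```

```bash
python3 - <<'E'
from h import *
s=status.read_state();im=cams.get_image("wrist");cv2.imwrite("pics/w7.png",im)
print(s["clock"],s["eef_pos"],s["tool_rot"])
E
```

```text
19.7 [447.52766921 373.00868839  92.37128787] [-3.13578546e+00  8.15341746e-04  1.53872363e+00]
```

View pics/w7.png

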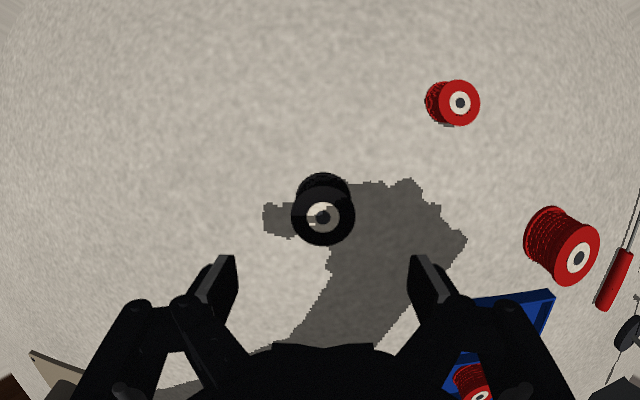

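The black reel is at (323,217), centred between the fingers.

move_arm:
  plan:
    - [[0, 2.5, -35], [0, 0, 0], 1]
    - [[0, 0, -30], [0, 0, 0], 1]
    - [[0, 0, -13], [0, 0, 0], 1]
    - [[0, 0, 0], [0, 0, 0], 1]
    - [[0, 0, 0], [0, 0, 0], 0]
    - [[0, 0, 0], [0, 0, 0], 0]
    - [[0, 0, 0], [0, 0, 0], 0]
    - [[0, 0, 0], [0, 0, 0], 0]
    - [[0, 0, 0], [0, 0, 0], 0]

```text
clock: 20.88
eef_pos: [447.5, 376.9, 15.9]
tool_rot: [-3.137, -0.001, 1.54]
force: [-0.3, -1.1, 4.8]
width: 42.4
gripper_force: 60.6
```

move_arm:
  plan:
    - [[0, 0, 40], [0, 0, 0], 0]
    - [[0, 0, 60], [0, 0, 0], 0]
    - [[16, -49, 0], [0, 0, 0.6], 0]
    - [[16, -49, 0], [0, 0, 0.6], 0]
    - [[16, -49, 0], [0, 0, 0.6], 0]
    - [[16, -49, 0], [0, 0, 0.6], 0]
    - [[16, -49, 0], [0, 0, 0.6], 0]
    - [[16, -49, 0], [0, 0, 0.6], 0]
    - [[16, -49, 0], [0, 0, 0.6], 0]
    - [[16, -49, 0], [0, 0, 0.6], 0]

```text
clock: 22.12
eef_pos: [575.4, -17.3, 115.1]
tool_rot: [-3.137, 0.0, 1.624]
force: [1.3, 0.1, -0.2]
width: 41.9
gripper_force: 61.0
```

move_arm:
  plan:
    - [[16, -49, 0], [0, 0, 0.6], 0]
    - [[16, -49, 0], [0, 0, 0.6], 0]
    - [[15, -50, 0], [0, 0, 0], 0]
    - [[0, 0, 0], [0, 0, 0], 0]
    - [[0, 0, 0], [0, 0, 0], 0]
    - [[0, 0, 0], [0, 0, 0], 0]

```text
clock: 22.88
eef_pos: [621.8, -161.4, 114.7]
tool_rot: [-3.136, -0.001, 1.648]
force: [-0.1, -0.0, -0.3]
width: 42.1
gripper_force: 61.0
```

```bash
python3 - <<'E'
from h import *
s=status.read_state();im=cams.get_image("wrist");cv2.imwrite("pics/w8.png",im)
print(s["clock"],s["eef_pos"],s["tool_rot"],s["width"])
E
```

```text
22.875 [ 621.79279987 -161.37822133  114.72471375] [-3.13564557e+00 -1.15365510e-03  1.64757479e+00] 42.1429491290255
```

View pics/w8.png

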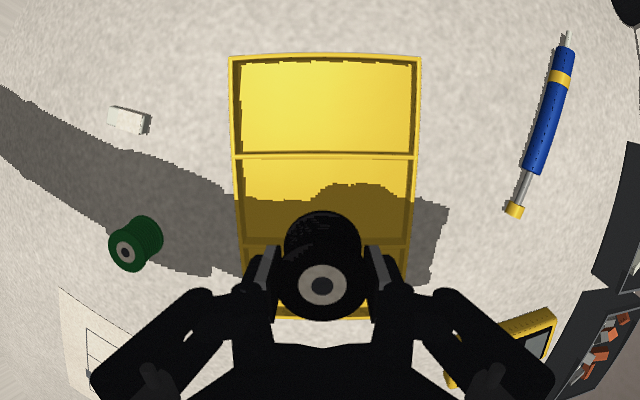

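The black reel is held over the yellow tray. The far rim is at row 57 (columns 230 to 421) and the dividers are at rows 156 and about 246. The green reel at (135,245) is untouched.

```bash
python3 - <<'E'
from h import *
s=status.read_state()
print(world("wrist",[(231,58),(420,58),(234,156),(417,156),(241,246),(411,246)],20,s).round(1))
E
```

```text
[[ 542.7  -51.1   20. ]
 [ 687.7  -39.7   20. ]
 [ 548.6 -128.9   20. ]
 [ 693.9 -117.5   20. ]
 [ 553.9 -207.8   20. ]
 [ 702.2 -196.3   20. ]]
```

move_arm:
  plan:
    - [[2, -1, -35], [0, 0, 0], 0]
    - [[0, 0, -35], [0, 0, 0], 0]
    - [[0, 0, -15], [0, 0, 0], 0]
    - [[0, 0, -7], [0, 0, 0], 0]
    - [[0, 0, -2], [0, 0, 0], 0]
    - [[0, 0, 0], [0, 0, 0], 0]
    - [[0, 0, 0], [0, 0, 0], 0]

```text
clock: 23.8
eef_pos: [624.5, -164.9, 21.5]
tool_rot: [-3.137, 0.001, 1.645]
force: [0.7, -0.4, -0.5]
width: 42.3
gripper_force: 61.0
```

move_arm:
  plan:
    - [[0, 0, -2], [0, 0, 0], 0]
    - [[0, 0, -1], [0, 0, 0], 0]
    - [[0, 0, 0], [0, 0, 0], 0]

```text
clock: 24.18
eef_pos: [624.5, -164.9, 19.9]
tool_rot: [-3.137, 0.001, 1.645]
force: [-3.1, 1.2, 13.5]
width: 41.9
gripper_force: 62.5
```

move_arm:
  plan:
    - [[0, 0, 0], [0, 0, 0], 1]
    - [[0, 0, 0], [0, 0, 0], 1]
    - [[0, 0, 0], [0, 0, 0], 1]
    - [[0, 0, 0], [0, 0, 0], 1]
    - [[0, 0, 45], [0, 0, 0], 1]
    - [[0, 0, 50], [0, 0, 0], 1]
    - [[0, 0, 0], [0, 0, 0], 1]

```text
clock: 25.05
eef_pos: [627.1, -165.3, 116.8]
tool_rot: [3.139, 0.002, 1.645]
force: [0.7, 0.1, -0.4]
width: 85.4
gripper_force: 0.0
```

move_arm:
  plan:
    - [[-24, 45, 0], [0, 0, 0], 1]
    - [[-24, 45, 0], [0, 0, 0], 1]
    - [[-24, 45, 0], [0, 0, 0], 1]
    - [[-24, 45, 0], [0, 0, 0], 1]
    - [[-24, 45, 0], [0, 0, 0], 1]
    - [[-24, 45, 0], [0, 0, 0], 1]
    - [[-24, 45, 0], [0, 0, 0], 1]
    - [[-26, 45, 0], [0, 0, 0], 1]
    - [[0, 0, -15], [0, 0, 0], 1]
    - [[0, 0, 0], [0, 0, 0], 1]

```text
clock: 26.3
eef_pos: [428.5, 195.3, 96.4]
tool_rot: [-3.133, 0.001, 1.646]
force: [0.2, -0.8, -0.8]
width: 85.5
gripper_force: 0.0
```

move_arm:
  plan:
    - [[0, 0, 0], [0, 0, 0], 1]
    - [[0, 0, 0], [0, 0, 0], 1]

```text
clock: 26.55
eef_pos: [430.4, 194.6, 97.7]
tool_rot: [-3.136, 0.0, 1.643]
force: [0.6, 0.2, -0.2]
width: 85.5
gripper_force: 0.0
```

```bash
python3 - <<'E'
from h import *
s=status.read_state();im=cams.get_image("wrist");cv2.imwrite("pics/w9.png",im)
print(s["clock"],s["eef_pos"],s["tool_rot"])
m=cv2.inRange(cv2.cvtColor(im,cv2.COLOR_BGR2HSV),(5,130,60),(20,255,255))
n,l,st,c=cv2.connectedComponentsWithStats(m)
for i in range(1,n):
    if st[i,4]>60: print(st[i],c[i].round(1),world("wrist",c[i],26,s).round(1))
E
```

```text
26.55 [430.42612659 194.62310672  97.71668614] [-3.13612608e+00  1.01645276e-04  1.64301426e+00]
[310 199  27  25 535] [323.  211.1] [[430.8 194.9  26. ]]
```

Spot on. Next I descend and grip the tin.

move_arm:
  plan:
    - [[0, 0, -40], [0, 0, 0], 1]
    - [[0, 0, -30], [0, 0, 0], 1]
    - [[0, 0, -13], [0, 0, 0], 1]
    - [[0, 0, 0], [0, 0, 0], 1]
    - [[0, 0, 0], [0, 0, 0], 0]
    - [[0, 0, 0], [0, 0, 0], 0]
    - [[0, 0, 0], [0, 0, 0], 0]
    - [[0, 0, 0], [0, 0, 0], 0]
    - [[0, 0, 0], [0, 0, 0], 0]

```text
clock: 27.72
eef_pos: [430.6, 195.7, 15.9]
tool_rot: [-3.138, -0.001, 1.645]
force: [-1.4, -0.7, 10.5]
width: 43.4
gripper_force: 59.4
```

move_arm:
  plan:
    - [[0, 0, 40], [0, 0, 0], 0]
    - [[0, 0, 60], [0, 0, 0], 0]
    - [[27, -40, 0], [0, 0, 0], 0]
    - [[27, -40, 0], [0, 0, 0], 0]
    - [[27, -40, 0], [0, 0, 0], 0]
    - [[27, -40, 0], [0, 0, 0], 0]
    - [[27, -40, 0], [0, 0, 0], 0]
    - [[27, -40, 0], [0, 0, 0], 0]
    - [[26, -40, 0], [0, 0, 0], 0]
    - [[0, 0, 0], [0, 0, 0], 0]

```text
clock: 28.98
eef_pos: [619.3, -90.4, 114.8]
tool_rot: [-3.138, 0.003, 1.638]
force: [-0.3, -0.9, -0.3]
width: 43.2
gripper_force: 61.2
```

move_arm:
  plan:
    - [[0, 0, 0], [0, 0, 0], 0]
    - [[0, 0, 0], [0, 0, 0], 0]
    - [[0, 0, -20], [0, 0, 0], 0]
    - [[0, 0, 0], [0, 0, 0], 0]

```text
clock: 29.48
eef_pos: [616.3, -83.3, 93.5]
tool_rot: [-3.132, -0.001, 1.647]
force: [-0.1, 0.2, -0.7]
width: 43.0
gripper_force: 61.2
```

move_arm:
  plan:
    - [[1, 0, -35], [0, 0, 0], 0]
    - [[0, 0, -24], [0, 0, 0], 0]
    - [[0, 0, -9], [0, 0, 0], 0]
    - [[0, 0, -4], [0, 0, 0], 0]
    - [[0, 0, 0], [0, 0, 0], 0]
    - [[0, 0, 0], [0, 0, 0], 0]

```text
clock: 30.22
eef_pos: [619.6, -84.7, 23.5]
tool_rot: [-3.137, 0.0, 1.645]
force: [-0.6, 0.4, 0.7]
width: 43.0
gripper_force: 61.2
```

move_arm:
  plan:
    - [[0, 0, -2.5], [0, 0, 0], 0]
    - [[0, 0, -2], [0, 0, 0], 0]
    - [[0, 0, 0], [0, 0, 0], 0]

```text
clock: 30.6
eef_pos: [619.4, -84.8, 20.0]
tool_rot: [-3.137, 0.001, 1.645]
force: [-3.3, 0.9, 12.7]
width: 42.9
gripper_force: 62.8
```

move_arm:
  plan:
    - [[0, 0, 0], [0, 0, 0], 1]
    - [[0, 0, 0], [0, 0, 0], 1]
    - [[0, 0, 0], [0, 0, 0], 1]
    - [[0, 0, 0], [0, 0, 0], 1]
    - [[0, 0, 45], [0, 0, 0], 1]
    - [[0, 0, 50], [0, 0, 0], 1]
    - [[0, 0, 50], [0, 0, 0], 1]
    - [[-50, 0, 30], [0, 0, 0], 1]
    - [[-50, 0, 0], [0, 0, 0], 1]
    - [[-50, 0, 0], [0, 0, 0], 1]

```text
clock: 31.85
eef_pos: [467.5, -84.7, 193.5]
tool_rot: [-3.137, 0.0, 1.645]
force: [0.0, -0.3, -0.1]
width: 85.0
gripper_force: 0.0
```

move_arm:
  plan:
    - [[-20, 40, 0], [0, 0, 0], 1]
    - [[0, 40, 0], [0, 0, 0], 1]
    - [[0, 0, 0], [0, 0, 0], 1]
    - [[0, 0, 0], [0, 0, 0], 1]

```text
clock: 32.35
eef_pos: [448.9, -5.1, 193.0]
tool_rot: [-3.136, 0.001, 1.645]
force: [-0.3, -1.1, -0.4]
width: 85.1
gripper_force: 0.0
```

```bash
python3 - <<'E'
from h import *
im=cams.get_image("top");sc=cams.get_image("scene")
a=cv2.resize(im[120:220,130:530],(800,200),interpolation=cv2.INTER_CUBIC)
b=cv2.resize(sc[90:350,120:520],(615,400),interpolation=cv2.INTER_CUBIC);b=cv2.copyMakeBorder(b,0,0,0,185,cv2.BORDER_CONSTANT)
cv2.imwrite("pics/end.png",cv2.convertScaleAbs(np.vstack([a,b]),alpha=1.6));print(status.read_state()["force"])
E
```

```text
[ 0.18984631 -0.2354642  -0.25080798]
```

View pics/end.png

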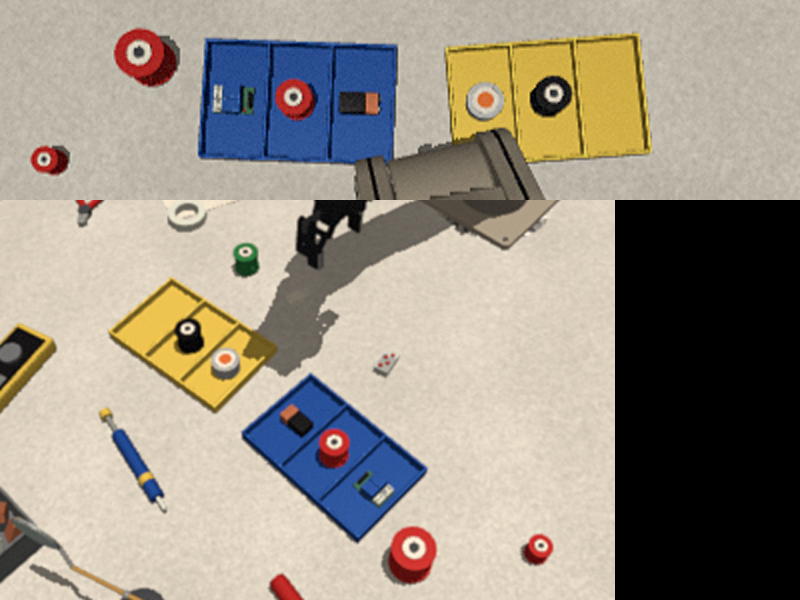

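The final view shows the blue tray with the relay (232,99), red reel (294,98) and battery (359,103). The yellow tray holds the tin (485,100) and black reel (551,96). Everything is flat and upright, and the green reel has not moved.

```bash
python3 -c "
from cell import ctrl;print(ctrl.finish_job())"
```

```text
the job is handed in; nothing more can be done
None
```

Both kits are made up and the job is handed in: the middle-sized red reel, battery and relay board are in the blue tray, the black reel and flux tin are in the yellow tray, and the green reel was left in place.

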